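# Rock the angle gauge on the rest block to its mark and hold it

## Robot

A 6-joint arm with a two-finger parallel gripper is mounted at the origin on the work surface; the furniture and walls round the work are solid. World frame = base frame: x ahead of the robot, y to its left, z up, the work surface at z = 0. Lengths are in m, angles in rad, forces in N, time in s.
With the tool pointing down it reaches from about 0.275 to 0.85 m from the base axis. Payload 5.2 kg.
Tool frame: the origin (TCP) lies at the centre of the arm's flange, where the gripper is bolted on; the fingertips stand 173 mm ahead of it and the grasp point (between the pads) lies ahead of it (robot.grasp_offset is the z of the grasp point in the tool frame, in m); z points along the fingers, y is the line along which they close (so a half turn about z gives the same grasp; the last joint's range is limited). The gripper opens to 85 mm and grips with 20 to 120 N. Pads are 22 mm wide; open, the fingers measure 114 mm over their backs; the gripper's body (76 mm by 85 mm) begins 54 mm behind the grasp point. The pads swing forward as they close: fully open they stand 13 mm farther back than shut.
Start: joints at [0.935, 0.259, 1.535, -0, 1.348, -0.203], TCP at [0.231, 0.499, 0.405] pointing down, gripper open.
Joint ranges: [-3.14, 3.14], [-0.91, 2.08], [0.19, 2.58], [-1.22, 4.36], [0.22, 2.71], [-3.12, 3.12]. Speed limits (rad/s): [2.57, 2.57, 3.14, 3.14, 3.14, 3.14].

## Interface

Orientations are given as a rotation vector (axis times angle).
In Python, from workcell import robot gives the robot as it stands.
- The arm moves only by the shell command python3 -m handwheel 'ROWS' [OPENING] [FORCE]. ROWS is JSON, a list of rows, each an object of numbers: "dx", "dy", "dz": the shift along the tool's x, y, z in mm; "yaw": the turn about the tool's z in degrees. In form: [{"dx": .., "dy": .., "dz": .., "yaw": ..}, ...]. A call has 1 to 10 rows; each row is the pose to reach, as a shift and turn from the pose commanded when the call began, along the tool's axes at that moment; what a row does not reach only later rows make up. A row lasts 1/10 s, in which the tool goes at most 50 mm and 8.59 degrees, less where a joint would pass 70% of its speed; a pose out of reach is approached as far as the arm can. A call with a gripper value outside its range is refused whole. OPENING is the finger opening in mm, from 0 to 85.4, set as the call begins (- or left out, the last holds). The fingers move at their own pace and stop on an object; FORCE is the grip in N (left out, the last holds). Time passes only in rows, so rows that repeat a pose let the fingers close. It gives the time, the measured TCP pose, the force, the opening and the grip force at its end, in the units of the state.
- robot.get_obs(): the state, without advancing time (a new reading comes with each control period).
- robot.read_camera(name): name is "side" or "top" or "wrist"; returns a dict with "color" (480x640x3 uint8, red, green, blue), "range_z" (480x640 float32, m along the optical axis (not along the pixel's ray), 0 where there is no reading), "fov_y" (degrees; the focal length in pixels is half the picture's height over the tangent of half this angle, whatever the lens; pixels are square), "cx", "cy" (the principal point, pixels), "T" (4x4, takes a point from camera to world coordinates); the wrist camera has in their place "tool_from_camera" (4x4, takes a point from camera to tool coordinates, whose origin is the TCP and whose axes are the flange's). Camera axes: x right, y up, looking along -z (the intrinsics and any distortion apply to the point x, -y, -z); pixel columns grow to the right and rows downward; lengths in m; the calibration is good to about 2 mm. A picture is of the moment at which its call begins: read the wrist's pose just before it.
- robot.finish_job(): hands the job in; it is judged then, once.
The state is a dict: "time_s": time; "joints": joint angles; "joint_vel": joint speeds; "effort": joint torques, N m; "tool_pos": TCP position; "eef_rot": TCP orientation; "force": force on the tool from outside, world axes, zero at the start; "ft_torque": the same for the moment, N m; "opening": finger opening in m; "finger_force": force on a finger pad.
Only numpy, scipy, OpenCV 4.12 (cv2) and the standard library are available. Lean on these libraries where they do the work, as an engineer would, in place of code of your own. Each camera call takes 0.05 s, during which the arm holds its last target. There are 200 camera calls.

## Task

Press the sprung blue nozzle cap of the fixed spray bottle fully down so that it wets the rest block, and let it spring back up. Then pick up the angle gauge by its black top handle, stand its foot on the raised rib of the rest block and rock it sideways there until the swinging pointer settles on the red mark. Finish while still gripping the gauge and holding it still in that pose, foot resting on the rib, so that I can line up the head holder with it; leave the pink swab tub and vial where they are.

Things in the scene. Friction and masses are not known exactly. Their poses are not given: they have to be found in the camera images.
- cap_top (a point): centre of the top face of the blue round nozzle cap (34 mm across, 20 mm tall) on the white bottle with a blue band, fixed to the bench on a dark 88 mm round foot plate; about 170 mm above the bench when up. The bottle body is 62 mm across. The cap's spout points along its +y, to the rest block. z up.
- pump_cap (a joint): travel of the nozzle cap in m: 0 up, 0.009 fully down against the stop; a spring pushes it back (about 1.5 N to start, 5.5 N at the stop)
- rib_top (a point): middle of the top line of the raised rounded steel rib (16 mm wide, 52 mm long, crest radius 8 mm, crest 60 mm above the bench) on the rest block, an aluminium block 64 x 100 mm and 28 mm tall fixed to the bench. x runs along the rib (away from the robot), y across it to the left, z up. A lower domed stud (12 mm wide, 8 mm lower than the rib) stands 28 mm to the right of the rib (at -y), so the gauge does not sit level when let go; nothing stands to the left of the rib.
- gauge_handle (a point): centre of the black handle on top of the angle gauge: a block 30 mm (x) by 26 mm (y) by 46 mm tall, its centre 120 mm above the underside of the foot (the gauge is 143 mm tall and stands upright on the bench at first). The gauge has a round dial, 80 mm across, 22 mm thick, its top 94 mm above the underside, facing -x (towards the robot), and a flat steel foot 36 mm (x) by 72 mm (y). About 0.36 kg. y is to the left as one looks at the dial, z up.
- gauge_foot (a point): centre of the underside of the gauge's foot, 120 mm below the handle's centre; same axes
- pointer (a joint): angle in rad of the free-swinging black pointer with brass bob about the dial's axis (54 mm above the underside of the foot, along the gauge's x): 0 = towards the foot, positive = to the left (+y) of the dial as one looks at it. It hangs plumb with little damping and settles in about a second, so leaning the top of the gauge to the left by some angle makes it read plus that angle.
- mark (a joint): angle in rad of the middle of the red mark on the dial (a radial bar 5 mm wide, from 12 to 36 mm from the dial's axis), measured as for the pointer; set between 0.17 and 0.40 to the left; it stays where it is on the dial
- pointer_tip (a point): tip end of the pointer, 28 mm from the dial's axis, 15.5 mm in front of the gauge's middle plane
- mark_tip (a point): the place on the dial where the pointer tip is to stand: 28 mm from the dial's axis on the line of the red mark, in the plane of the pointer
- rest: the rest block described at rib_top; origin under its centre on the bench, axes as rib_top
- gauge: the angle gauge; origin at the centre of the underside of its foot
- swabs: round tub of pink swabs, 77 mm wide, 80 mm tall, a bystander; origin at its underside
- vial: small white vial with blue cap, 22 mm wide, 47 mm tall, a bystander; origin at its underside
Mind the look-alikes: they are no part of the job. There is more than one size of the gauge; the job needs the smaller.

How it is judged:
On the way, in this order (a step that is already met when the one before it is completed fails the run):
1. the nozzle cap is pressed down, before the gauge is moved (value of joint pump_cap above 0.007 m and distance of gauge from where it was at the start of the episode below 0.03 m), for 0.05 s.
2. the nozzle cap has sprung back up (value of joint pump_cap below 0.002 m), for 0.1 s.
3. the gripped gauge stands with its foot on the rib (contact force between the fingers and gauge above 2 N and contact force between gauge and rest above 0.3 N and z of gauge_foot in the frame of rib_top above -0.012 m and horizontal distance between gauge_foot and rib_top below 0.025 m), for 0.1 s.
At the end, for the whole second after the job is handed in: The still gauge is gripped (over 2 N), its foot on the rib (over 0.3 N; foot centre within 25 mm of the rib's middle from above, at most 12 mm below its crest); pointer at rest with its tip within 2.5 mm of the mark's place; cap up within 2 mm; tub and vial within 30 mm of their start (all of step 3 and distance between pointer_tip and mark_tip below 0.0025 m and velocity of joint pointer between -0.3 and 0.3 rad/s and linear speed of gauge below 0.02 m/s and value of joint pump_cap below 0.002 m and distance of each of swabs, vial from where it was at the start of the episode below 0.03 m); the arm keeps its last pose, push and grip.
It fails at once if a bystander is pushed away by more than 30 mm (distance of any of swabs, vial from where it was at the start of the episode above 0.03 m).
It fails at once if the gauge is knocked over (leaning more than 70 degrees) (angle between gauge's own z axis and vertical above 1.22 rad).
It also fails if it takes over 50 s, if anything falls off the work surface, if the arm or the gripper's body presses on something with over 40 N, if the wrist force passes 120 N, or if a joint passes its speed limit or range.

## Working session

There is one attempt and no reset: what is moved stays moved. The work goes in short steps, Python scripts to look and compute and a shell command to move; the robot and the scene stay as the last step left them, time stands still between calls to the robot, and variables do not carry over. Pictures are saved under pics/ and viewed, at most 10 in all, crops included, and the job is handed in when it is done.

```bash
mkdir -p pics; ls
cat > h.py <<'E'
import numpy as np,cv2
from scipy.spatial.transform import Rotation as R
from workcell import robot
def snap(name):
    o=robot.get_obs(); c=robot.read_camera(name)
    if 'T' not in c:
        T=np.eye(4);T[:3,:3]=R.from_rotvec(o['eef_rot']).as_matrix();T[:3,3]=o['tool_pos']
        c['T']=T@np.array(c['tool_from_camera'])
    c['f']=240/np.tan(np.radians(c['fov_y'])/2)
    return c
def cloud(c):
    z=c['range_z'];v,u=np.mgrid[0:480,0:640]
    P=np.stack([(u-c['cx'])/c['f']*z,-(v-c['cy'])/c['f']*z,-z],-1)
    return P@np.array(c['T'])[:3,:3].T+np.array(c['T'])[:3,3]
def ray(c,u,v):
    d=np.array([(u-c['cx'])/c['f'],-(v-c['cy'])/c['f'],-1.])
    T=np.array(c['T']);return T[:3,3],T[:3,:3]@d
def onz(c,u,v,z):
    o,d=ray(c,u,v);return o+d*(z-o[2])/d[2]
def save(c,n): cv2.imwrite('pics/'+n,c['color'][:,:,::-1])
E
python3 - <<'E'
from h import *
import pickle
for n in ('side','top'):
    c=snap(n);save(c,n+'0.png');pickle.dump(c,open(n+'0.pkl','wb'))
    print(n,{k:v for k,v in c.items() if k not in('color','range_z')})
print(robot.get_obs(),robot.grasp_offset)
E
```

```text
pics
side {'fov_y': 57.216226520362, 'cx': 317.09761798795626, 'cy': 238.08661114637235, 'T': array([[-0.99996575, -0.00238129,  0.00792697,  0.55383043],
       [ 0.00808825, -0.48445707,  0.87477764,  0.85832654],
       [ 0.00175717,  0.87481179,  0.48445974,  0.53781503],
       [ 0.        ,  0.        ,  0.        ,  1.        ]]), 'f': np.float64(440.0428668419426)}
top {'fov_y': 45.80918681342737, 'cx': 313.61858672941, 'cy': 236.48064376316506, 'T': array([[-0.37013591,  0.89340686, -0.25460477,  0.30665408],
       [-0.92896723, -0.35725514,  0.09689503,  0.20855516],
       [-0.00439217,  0.27238382,  0.96217865,  1.11268879],
       [ 0.        ,  0.        ,  0.        ,  1.        ]]), 'f': np.float64(568.032525727489)}
{'time_s': 0.1, 'joints': array([ 9.35219251e-01,  2.59296163e-01,  1.53600095e+00, -2.18814663e-06,
        1.34799033e+00, -2.02813521e-01]), 'joint_vel': array([-0.00090489, -0.00045536, -0.00237744,  0.00120487,  0.00024406,
       -0.0012457 ]), 'effort': array([ 2.92018041e-03, -4.46968961e+01, -2.91250330e+01, -3.56547116e-04,
        6.34298296e-03,  2.87499961e-05]), 'tool_pos': array([0.23052701, 0.49914164, 0.4039326 ]), 'eef_rot': array([-6.74342477e-01, -3.06766021e+00,  2.43249875e-03]), 'force': array([-0.0673578 , -0.35065167, -0.44020994]), 'ft_torque': array([-0.04200796, -0.05352407,  0.01650806]), 'finger_force': 0.0, 'opening': 0.08514775455232064} 0.1547
```

View pics/side0.png

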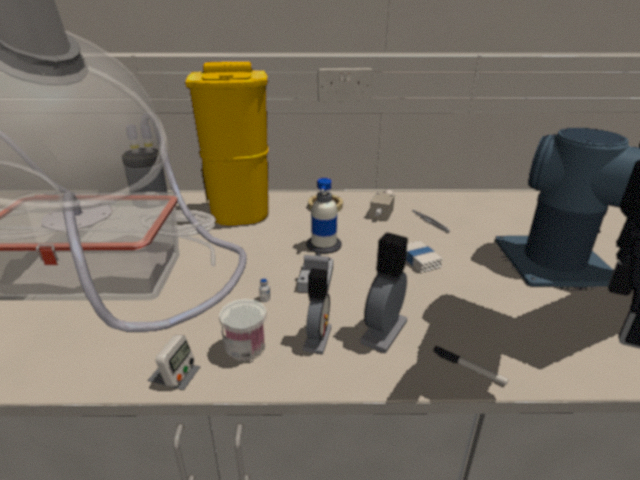

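View pics/top0.png

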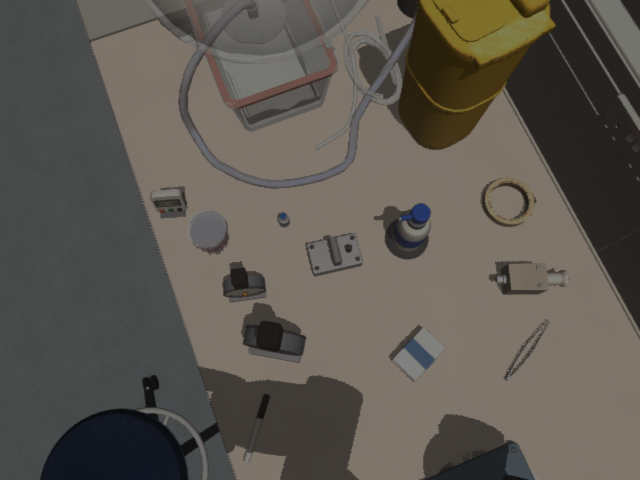

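Side view: the bottle cap is at (324,185), the small gauge handle at (318,283), the large look-alike gauge at (392,254) and the tub at (243,330). Top view: the cap is at (421,213), the small gauge at (240,278), the large gauge at (272,335), the rest block at (335,254) and the vial at (283,218). I choose the small gauge and the blue-capped bottle. The look-alikes are the large gauge, the vial's blue cap and the blue/white box at (418,353).

Run:
```python
from h import *
import pickle
t=pickle.load(open('top0.pkl','rb'));s=pickle.load(open('side0.pkl','rb'))
def rep(c,n,box,f,zr):
    P=cloud(c);hsv=cv2.cvtColor(c['color'],cv2.COLOR_RGB2HSV).astype(int)
    m=np.zeros((480,640),bool);m[box[1]:box[3],box[0]:box[2]]=1
    m&=f(hsv)&(P[...,2]>zr[0])&(P[...,2]<zr[1])&(c['range_z']>0)
    Q=P[m]; 
    if len(Q)<4: print(n,len(Q));return
    v,u=np.nonzero(m)
    r=cv2.minAreaRect(Q[:,:2].astype(np.float32)*1000)
    print(n,len(Q),'px',u.mean().round(1),v.mean().round(1),'med',np.median(Q,0).round(4),'lo',Q.min(0).round(3),'hi',Q.max(0).round(3),'rect',np.round(r[0],1),np.round(r[1],1),round(r[2],1), 'onz',onz(c,u.mean(),v.mean(),np.median(Q[:,2])).round(4))
blue=lambda h:(h[...,0]>100)&(h[...,0]<130)&(h[...,1]>130)
anyc=lambda h:h[...,0]>-1
dark=lambda h:h[...,2]<50
for c,n in((t,'top'),(s,'side')):
    b=dict(top=[(400,200,440,228),(215,255,275,305),(300,228,370,280),(185,208,232,254),(275,208,292,228)],side=[(310,174,338,196),(300,262,335,355),(290,245,340,300),(215,295,270,362),(255,275,275,303)])[n]
    rep(c,n+' cap',b[0],blue,(.14,.2))
    rep(c,n+' captop',b[0],blue,(.164,.18))
    rep(c,n+' handle',b[1],dark,(.098,.16))
    rep(c,n+' handletop',b[1],anyc,(.138,.16))
    rep(c,n+' foot',b[1],anyc,(.004,.03))
    rep(c,n+' block',b[2],anyc,(.02,.034))
    rep(c,n+' rib',b[2],anyc,(.054,.066))
    rep(c,n+' stud',b[2],anyc,(.045,.054))
    rep(c,n+' tub',b[3],anyc,(.07,.09)); rep(c,n+' vial',b[4],anyc,(.03,.06))
Z=lambda c,b,n:cv2.resize(c['color'][b[1]:b[3],b[0]:b[2],::-1],None,fx=5,fy=5,interpolation=cv2.INTER_CUBIC)
a=Z(t,(200,210,280,320),0);d=Z(s,(290,255,370,365),0)
cv2.imwrite('pics/c1.png',np.hstack([a,d]))
```

```text
top cap 295 px 418.3 213.1 med [ 0.5286 -0.0731  0.1703] lo [ 0.512 -0.091  0.159] hi [ 0.543 -0.041  0.174] rect [525.4 -67.2] [30.  49.4] 12.2 onz [ 0.5275 -0.0715  0.1703]
top captop 273 px 419.3 212.8 med [ 0.528  -0.0743  0.1705] lo [ 0.512 -0.091  0.164] hi [ 0.543 -0.041  0.174] rect [524.9 -67.7] [30.  48.5] 16.5 onz [ 0.5274 -0.0733  0.1705]
top handle 330 px 238.9 278.3 med [0.5417 0.2596 0.1425] lo [0.529 0.246 0.101] hi [0.562 0.275 0.148] rect [545.7 260.3] [26.2 31. ] 76.5 onz [0.5414 0.2595 0.1425]
top handletop 251 px 237.6 276.4 med [0.5447 0.2604 0.1434] lo [0.529 0.246 0.138] hi [0.562 0.275 0.148] rect [545.7 260.4] [25.9 31. ] 76.5 onz [0.5452 0.2604 0.1434]
top foot 329 px 246.4 287.6 med [0.5361 0.2571 0.0073] lo [0.509 0.188 0.004] hi [0.634 0.324 0.03 ] rect [568.9 257.2] [118.2  99.1] 68.1 onz [0.5509 0.2592 0.0073]
top block 1332 px 333.6 253.9 med [0.5456 0.0829 0.0289] lo [0.509 0.021 0.02 ] hi [0.585 0.128 0.034] rect [547.7  74.2] [99.9 65.8] 81.7 onz [0.5458 0.0762 0.0289]
top rib 214 px 334.7 249.1 med [0.5466 0.0746 0.0591] lo [0.521 0.044 0.054] hi 
[... 1556 characters left out ...]
.6 64.2] 82.1 onz [0.5539 0.0895 0.0277]
side rib 122 px 316.1 258.6 med [0.549  0.0774 0.0582] lo [0.524 0.066 0.054] hi [0.574 0.229 0.066] rect [528.9 141.6] [ 47.6 167.3] 17.2 onz [0.5487 0.0802 0.0582]
side stud 106 px 316.3 261.1 med [0.5466 0.08   0.0498] lo [0.524 0.043 0.045] hi [0.574 0.085 0.054] rect [552.5  71.4] [44.8 46.7] 22.3 onz [0.5483 0.0766 0.0498]
side tub 1280 px 242.7 315.8 med [0.6692 0.2944 0.0818] lo [0.632 0.248 0.072] hi [0.708 0.327 0.084] rect [669.5 287.9] [76.8 75.9] 74.5 onz [0.6691 0.2944 0.0818]
side vial 93 px 263.9 284.5 med [0.6515 0.146  0.0387] lo [0.642 0.135 0.03 ] hi [0.662 0.152 0.048] rect [652.2 143.9] [17.8 17.4] 49.9 onz [0.6518 0.145  0.0387]
```

View pics/c1.png

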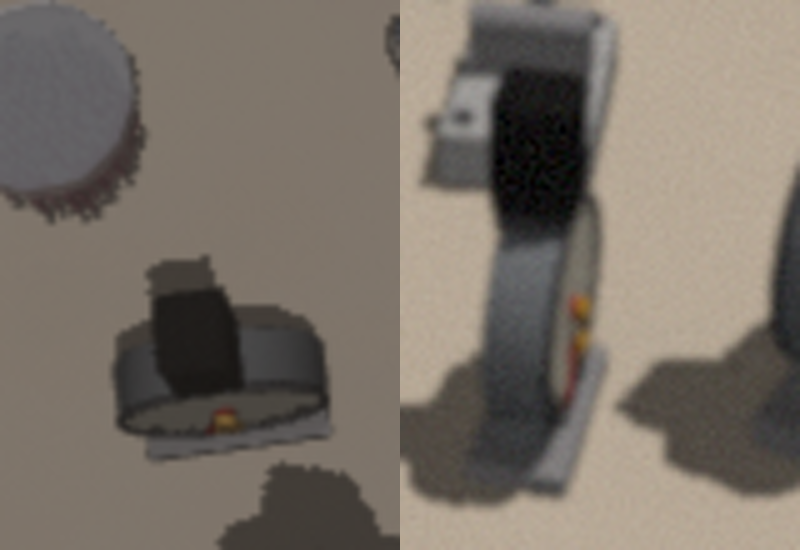

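The close crop shows the small gauge with its black handle and its dial facing the robot, with a red/brass pointer visible. The measured heights agree with the brief: cap 0.170, handle top 0.143, rib 0.059 and block 0.028 m. Next I move towards the cap with the fingers shut, turning the tool so that it will close along the gauge's x.

```bash
python3 -m handwheel '[{"dx":-36,"dy":-28,"dz":0,"yaw":8},{"dx":-72,"dy":-56,"dz":0,"yaw":16},{"dx":-108,"dy":-84,"dz":0,"yaw":24},{"dx":-144,"dy":-112,"dz":0,"yaw":32},{"dx":-180,"dy":-140,"dz":0,"yaw":40},{"dx":-216,"dy":-168,"dz":0,"yaw":48},{"dx":-252,"dy":-196,"dz":0,"yaw":56},{"dx":-288,"dy":-224,"dz":0,"yaw":64},{"dx":-324,"dy":-252,"dz":0,"yaw":72},{"dx":-360,"dy":-280,"dz":0,"yaw":79}]' 0 30
cat >> h.py <<'E'
def need(p):
    "shift in tool axes (mm) from the present pose to TCP position p"
    o=robot.get_obs();M=R.from_rotvec(o['eef_rot']).as_matrix()
    y=M[:,1];print('t',round(o['time_s'],2),'tcp',np.round(o['tool_pos'],4),'tool y deg',round(np.degrees(np.arctan2(y[1],y[0])),1),'z',M[:,2].round(3),'F',np.round(o['force'],1),'shift',np.round(M.T@(np.array(p)-o['tool_pos'])*1000,1),'open',round(o['opening'],4),'ff',round(o['finger_force'],1))
E
python3 -c "
from h import *
need([.529,-.074,.36]); c=snap('wrist'); print(np.round(c['tool_from_camera'],3),c['f']); save(c,'w1.png')"
```

```text
time_s: 1.1
tool_pos: [0.4403, 0.0923, 0.4046]
eef_rot: [-2.478, -1.931, 0.0]
force: [0.6, 0.4, 0.2]
opening: -0.0
finger_force: 0.0
t 1.1 tcp [0.4403 0.0923 0.4046] tool y deg -14.1 z [-0.  0. -1.] F [0.6 0.4 0.2] shift [-139.7  126.6   44.5] open -0.0 ff 0.0
[[ 0.     0.953  0.303  0.079]
 [ 1.    -0.    -0.001 -0.   ]
 [-0.001  0.303 -0.953  0.031]
 [ 0.     0.     0.     1.   ]] 352.65453796724887
```

View pics/w1.png

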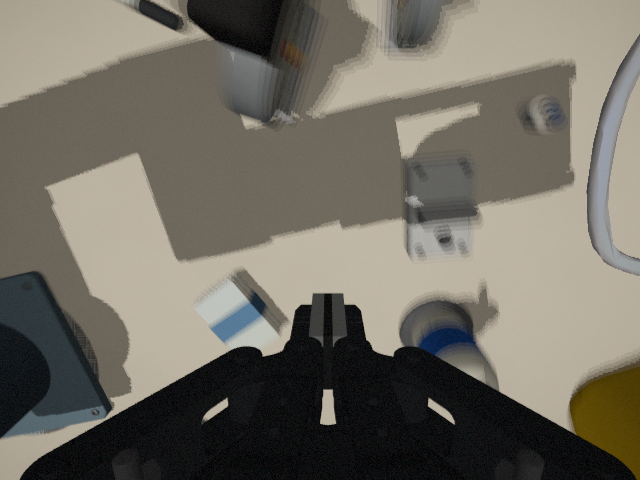

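The wrist view shows the bottle at (437,340), the rest block at (440,205) and the shut fingertips at (328,300). Next I go above the cap.

```bash
python3 -m handwheel '[{"dx":-35,"dy":32,"dz":5,"yaw":0},{"dx":-70,"dy":64,"dz":12,"yaw":0},{"dx":-105,"dy":96,"dz":25,"yaw":0},{"dx":-140,"dy":127,"dz":40,"yaw":0},{"dx":-140,"dy":127,"dz":44,"yaw":0},{"dx":-140,"dy":127,"dz":44,"yaw":0}]'
python3 -c "
from h import *
need([.529,-.074,.343])
c=snap('side');P=cloud(c);h=cv2.cvtColor(c['color'],cv2.COLOR_RGB2HSV)
a=cv2.resize(c['color'][120:260,260:400,::-1],None,fx=4,fy=4)
t=snap('top');b=cv2.resize(t['color'][140:280,340:480,::-1],None,fx=4,fy=4)
cv2.imwrite('pics/cap1.png',cv2.resize(np.hstack([a,b]),(800,400)))"
```

```text
time_s: 1.75
tool_pos: [0.5297, -0.0727, 0.359]
eef_rot: [-2.471, -1.934, 0.003]
force: [0.2, 0.2, 0.3]
opening: 0.0001
finger_force: 0.0
t 1.75 tcp [ 0.5297 -0.0727  0.359 ] tool y deg -13.9 z [-0.004  0.002 -1.   ] F [0.2 0.2 0.3] shift [-1.5 -0.3 16. ] open 0.0001 ff 0.0
```

View pics/cap1.png

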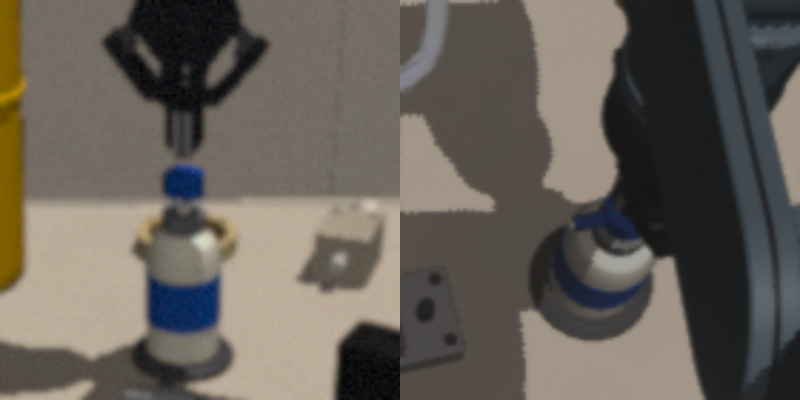

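The fingertips at (183,150) stand right over the cap at (183,182). Now I press.

```bash
python3 -m handwheel '[{"dx":-1,"dy":0,"dz":8,"yaw":0},{"dx":-1,"dy":0,"dz":14,"yaw":0},{"dx":-1,"dy":0,"dz":18,"yaw":0},{"dx":-1,"dy":0,"dz":21,"yaw":0},{"dx":-1,"dy":0,"dz":24,"yaw":0},{"dx":-1,"dy":0,"dz":25,"yaw":0},{"dx":-1,"dy":0,"dz":25,"yaw":0},{"dx":-1,"dy":0,"dz":25,"yaw":0}]'
```

```text
time_s: 2.65
tool_pos: [0.5298, -0.073, 0.336]
eef_rot: [2.472, 1.938, 0.0]
force: [-2.3, 2.8, 4.9]
opening: -0.0001
finger_force: 2.2
```

```bash
python3 -m handwheel '[{"dx":0,"dy":0,"dz":1,"yaw":0},{"dx":0,"dy":0,"dz":2,"yaw":0},{"dx":0,"dy":0,"dz":3,"yaw":0},{"dx":0,"dy":0,"dz":3,"yaw":0},{"dx":0,"dy":0,"dz":3,"yaw":0}]'
```

```text
time_s: 3.15
tool_pos: [0.5298, -0.073, 0.3343]
eef_rot: [2.471, 1.938, 0.001]
force: [-4.4, 3.5, 14.1]
opening: 0.0002
finger_force: 7.2
```

The force went well above the spring's 5.5 N, so the cap is on its stop. I let it up and work out the way to the gauge.

```bash
python3 -m handwheel '[{"dx":0,"dy":0,"dz":-20,"yaw":0},{"dx":0,"dy":0,"dz":-50,"yaw":0},{"dx":0,"dy":0,"dz":-85,"yaw":0},{"dx":0,"dy":0,"dz":-90,"yaw":0},{"dx":0,"dy":0,"dz":-90,"yaw":0}]' 85 30
python3 - <<'E'
from h import *
import pickle
need([.5468,.2612,.38]);print(robot.get_obs()['joints'].round(2))
t=pickle.load(open('top0.pkl','rb'));P=cloud(t);Q=P[315:362,245:305].reshape(-1,3)
print('big gauge',Q[Q[:,2]>.1].min(0),Q[Q[:,2]>.1].max(0))
s=snap('side');P=cloud(s);h=cv2.cvtColor(s['color'],cv2.COLOR_RGB2HSV)
Q=P[174:196,310:338][(h[174:196,310:338,0]>100)&(h[174:196,310:338,1]>130)];print('cap top',np.percentile(Q[:,2],95))
E
```

```text
time_s: 3.65
tool_pos: [0.5301, -0.0736, 0.4235]
eef_rot: [2.47, 1.936, 0.002]
force: [0.1, 0.2, -0.1]
opening: 0.0722
finger_force: 0.0
t 3.65 tcp [ 0.5301 -0.0736  0.4235] tool y deg -13.8 z [ 0.003 -0.002 -1.   ] F [ 0.1  0.2 -0.1] shift [329.1 -63.9  43. ] open 0.0722 ff 0.0
[-0.35  0.22  1.54 -0.    1.38 -0.11]
big gauge [0.30665408 0.19259255 0.10005657] [0.46582256 0.29067391 1.11268879]
cap top 0.17131935069343057
```

```bash
python3 -m handwheel '[{"dx":40,"dy":-8,"dz":5,"yaw":0},{"dx":84,"dy":-16,"dz":10,"yaw":0},{"dx":128,"dy":-24,"dz":15,"yaw":0},{"dx":172,"dy":-33,"dz":20,"yaw":0},{"dx":216,"dy":-42,"dz":25,"yaw":0},{"dx":260,"dy":-50,"dz":30,"yaw":0},{"dx":300,"dy":-58,"dz":35,"yaw":0},{"dx":329,"dy":-64,"dz":42,"yaw":0},{"dx":329,"dy":-64,"dz":42,"yaw":0},{"dx":329,"dy":-64,"dz":42,"yaw":0}]' 60
python3 - <<'E'
from h import *
need([.5468,.2612,.277])
c=snap('wrist');P=cloud(c)
Q=P[(P[...,2]>.138)&(P[...,2]<.150)&(c['range_z']>0)&(np.hypot(P[...,0]-.547,P[...,1]-.261)<.04)]
r=cv2.minAreaRect(Q[:,:2].astype(np.float32)*1000);print(len(Q),r,np.median(Q[:,2]))
save(c,'w2.png')
E
```

```text
time_s: 4.7
tool_pos: [0.5456, 0.262, 0.3784]
eef_rot: [-2.47, -1.94, 0.006]
force: [-0.3, -0.2, 0.4]
opening: 0.0601
finger_force: 0.0
t 4.7 tcp [0.5456 0.262  0.3784] tool y deg -13.7 z [-0.004 -0.002 -1.   ] F [-0.3 -0.2  0.4] shift [ -0.2   1.7 101.4] open 0.0601 ff 0.0
1823 ((547.8019409179688, 261.3218078613281), (25.50957489013672, 29.770484924316406), 76.07574462890625) 0.14273002223239467
```

View pics/w2.png

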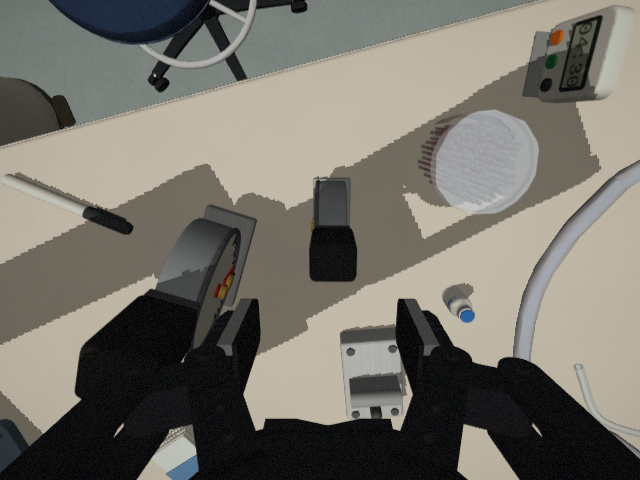

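The wrist view shows the small gauge's handle at (333,253), square between the open fingers. The big gauge on the left is clear. I descend and grip.

```bash
python3 -m handwheel '[{"dx":0,"dy":2,"dz":25,"yaw":0},{"dx":0,"dy":2,"dz":50,"yaw":0},{"dx":0,"dy":2,"dz":75,"yaw":0},{"dx":0,"dy":2,"dz":95,"yaw":0},{"dx":0,"dy":2,"dz":101,"yaw":0},{"dx":0,"dy":2,"dz":101,"yaw":0}]' 60 && python3 -m handwheel '[{"dx":0,"dy":0,"dz":0,"yaw":0},{"dx":0,"dy":0,"dz":0,"yaw":0},{"dx":0,"dy":0,"dz":0,"yaw":0},{"dx":0,"dy":0,"dz":0,"yaw":0},{"dx":0,"dy":0,"dz":0,"yaw":0}]' 0 30
```

```text
time_s: 5.35
tool_pos: [0.548, 0.2599, 0.2789]
eef_rot: [-2.473, -1.936, 0.003]
force: [0.5, -1.5, -0.2]
opening: 0.0603
finger_force: 0.0
time_s: 5.85
tool_pos: [0.5483, 0.2613, 0.2812]
eef_rot: [2.471, 1.938, 0.003]
force: [-0.7, -0.8, 5.7]
opening: 0.0298
finger_force: 31.1
```

```bash
python3 -m handwheel '[{"dx":0,"dy":0,"dz":-15,"yaw":0},{"dx":0,"dy":0,"dz":-40,"yaw":0},{"dx":0,"dy":0,"dz":-70,"yaw":0},{"dx":0,"dy":0,"dz":-100,"yaw":8},{"dx":0,"dy":0,"dz":-125,"yaw":16},{"dx":0,"dy":0,"dz":-140,"yaw":24},{"dx":0,"dy":0,"dz":-140,"yaw":32},{"dx":0,"dy":0,"dz":-140,"yaw":40},{"dx":0,"dy":0,"dz":-140,"yaw":48},{"dx":0,"dy":0,"dz":-140,"yaw":56}]' && python3 -m handwheel '[{"dx":0,"dy":0,"dz":0,"yaw":8},{"dx":0,"dy":0,"dz":0,"yaw":16},{"dx":0,"dy":0,"dz":0,"yaw":22},{"dx":0,"dy":0,"dz":0,"yaw":22},{"dx":0,"dy":0,"dz":0,"yaw":22},{"dx":0,"dy":0,"dz":0,"yaw":22}]'
python3 - <<'E'
from h import *
import pickle
need([.5468,.2612,.277])
c=snap('side');pickle.dump(c,open('side1.pkl','wb'))
o=robot.get_obs();
T=np.array(c['T']);p=np.array(o['tool_pos'])-[0,0,.21];q=T[:3,:3].T@(p-T[:3,3]);u=c['cx']+c['f']*q[0]/-q[2];v=c['cy']+c['f']*q[1]/q[2]
print(u,v);u,v=int(u),int(v)
cv2.imwrite('pics/dial.png',cv2.resize(c['color'][max(v-80,0):v+80,u-80:u+80,::-1],(600,600),interpolation=cv2.INTER_CUBIC));print(u-80,max(v-80,0))
E
```

```text
time_s: 6.85
tool_pos: [0.5477, 0.2612, 0.4188]
eef_rot: [3.094, 0.542, -0.003]
force: [0.3, -0.6, -5.0]
opening: 0.0294
finger_force: 30.8
time_s: 7.45
tool_pos: [0.5479, 0.2612, 0.4194]
eef_rot: [3.141, -0.046, -0.001]
force: [0.0, 0.1, -4.9]
opening: 0.0294
finger_force: 30.8
t 7.45 tcp [0.5479 0.2612 0.4194] tool y deg -91.7 z [-0.001 -0.    -1.   ] F [ 0.   0.1 -4.9] shift [ -1.    0.  142.4] open 0.0294 ff 30.8
317.41595548974914 236.75078643032975
237 156
```

View pics/dial.png

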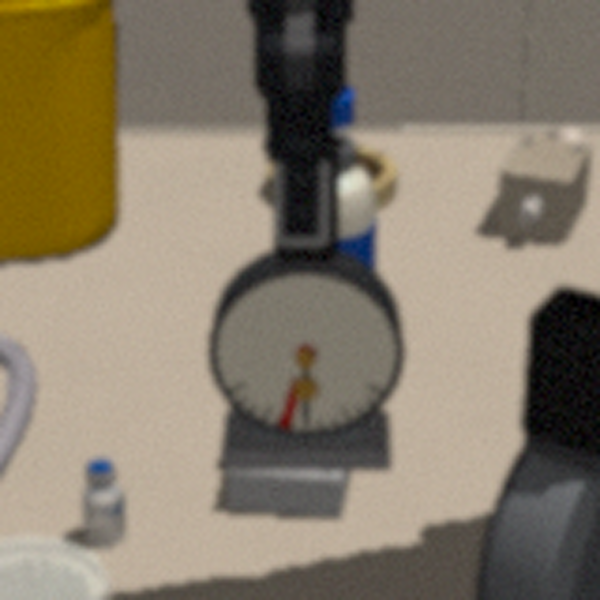

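The dial crop is clear: hub at (305,353), pointer hanging straight down, and red mark from (297,385) to (286,428), on the left. I measure its angle on the dial plane.

Run:
```python
from h import *
import pickle
c=pickle.load(open('side1.pkl','rb'))
h=cv2.cvtColor(c['color'],cv2.COLOR_RGB2HSV).astype(int)
a=np.radians(-91.7);gx=np.array([np.cos(a),np.sin(a),0]);gy=np.array([-gx[1],gx[0],0])
c0=np.array([.5479,.2612,0])
def onp(u,v,off):
    o,d=ray(c,u,v);n=-gx;k=((c0+n*off-o)@n)/(d@n);p=o+k*d;return np.array([(p-c0)@gy,p[2]])
m=np.zeros((480,640),bool);m[240:275,300:340]=1
red=m&((h[...,0]<6)|(h[...,0]>174))&(h[...,1]>140)
ora=m&(h[...,0]>=9)&(h[...,0]<28)&(h[...,1]>140)
n,l,st,ce=cv2.connectedComponentsWithStats(ora.astype(np.uint8))
for i in range(1,n):
    if st[i,4]>3: print('brass',ce[i],st[i,4],onp(*ce[i],.0155)*1000)
v,u=np.nonzero(red);w=np.array([onp(x,y,.0115) for x,y in zip(u,v)])*1000
print(len(u),w.min(0),w.max(0))
vx,vy,x0,y0=cv2.fitLine(w.astype(np.float32),cv2.DIST_L2,0,.01,.01).ravel();print('line angle',np.arctan(vx/vy),x0,y0)
# dial face: light disc extents
P=cloud(c);f=(abs((P-c0)@-gx-.011)<.004)&m.copy()
M=np.zeros((480,640),bool);M[205:300,280:360]=1
f=M&(abs((P-c0)@-gx-.011)<.005);Q=P[f];print('disc',((Q-c0)@gy).min(),((Q-c0)@gy).max(),Q[:,2].min(),Q[:,2].max())
foot=M&(abs((P-c0)@-gx-.018)<.004);Q=P[foot];print('foot',len(Q),((Q-c0)@gy).min(),((Q-c0)@gy).max(),Q[:,2].min(),Q[:,2].max())
far=w[w[:,1]<w[:,1].mean()]
print('far half',far.mean(0))
```

```text
brass [317.91666667 250.83333333] 12 [ -1.09722513 193.34153902]
brass [317.40909091 259.45454545] 22 [ -0.35033454 177.7793424 ]
17 [  3.49953277 157.41903984] [  8.25757868 172.37777417]
line angle -0.24502097 5.916757 163.9483
disc -0.041479838717962514 0.03763905057190434 0.14497125002196914 0.2703858001548041
foot 672 -0.04091694742503685 0.03723087893066539 0.13741491833002234 0.2735631634581718
far half [  6.84190988 160.36199262]
```

The mark is at about 0.243 rad, and three estimates agree. The grip point is about 126 mm above the foot. I carry the gauge over the rib and turn it to the rib's heading of -8°.

```bash
python3 -m handwheel '[{"dx":0,"dy":12,"dz":0,"yaw":-8},{"dx":1,"dy":35,"dz":0,"yaw":-16},{"dx":2,"dy":60,"dz":0,"yaw":-24},{"dx":3,"dy":85,"dz":0,"yaw":-32},{"dx":3,"dy":110,"dz":0,"yaw":-40},{"dx":4,"dy":135,"dz":0,"yaw":-48},{"dx":4,"dy":155,"dz":0,"yaw":-56},{"dx":5,"dy":172,"dz":0,"yaw":-64},{"dx":5,"dy":182,"dz":0,"yaw":-72},{"dx":5,"dy":185,"dz":0,"yaw":-80}]' && python3 -m handwheel '[{"dx":0,"dy":0,"dz":10,"yaw":-3},{"dx":0,"dy":0,"dz":25,"yaw":-4},{"dx":0,"dy":0,"dz":40,"yaw":-4},{"dx":0,"dy":0,"dz":45,"yaw":-4},{"dx":0,"dy":0,"dz":45,"yaw":-4},{"dx":0,"dy":0,"dz":45,"yaw":-4}]'
python3 - <<'E'
from h import *
import pickle
need([.548,.076,.341])
s=snap('side');t=snap('top');pickle.dump((s,t),open('p2.pkl','wb'))
A=s['color'][170:310,250:390,::-1];B=t['color'][170:310,260:400,::-1]
cv2.imwrite('pics/rib1.png',cv2.resize(np.hstack([A,B]),(800,400),interpolation=cv2.INTER_CUBIC))
E
```

```text
time_s: 8.5
tool_pos: [0.5472, 0.0749, 0.4198]
eef_rot: [2.432, 1.988, -0.0]
force: [-0.3, -0.5, -5.1]
opening: 0.0298
finger_force: 30.9
time_s: 9.1
tool_pos: [0.5474, 0.0762, 0.3754]
eef_rot: [2.366, 2.065, 0.001]
force: [-0.6, -0.8, -4.5]
opening: 0.0297
finger_force: 31.0
t 9.1 tcp [0.5474 0.0762 0.3754] tool y deg -7.8 z [ 0.001 -0.    -1.   ] F [-0.6 -0.8 -4.5] shift [-0.1  0.6 34.4] open 0.0297 ff 31.0
```

View pics/rib1.png

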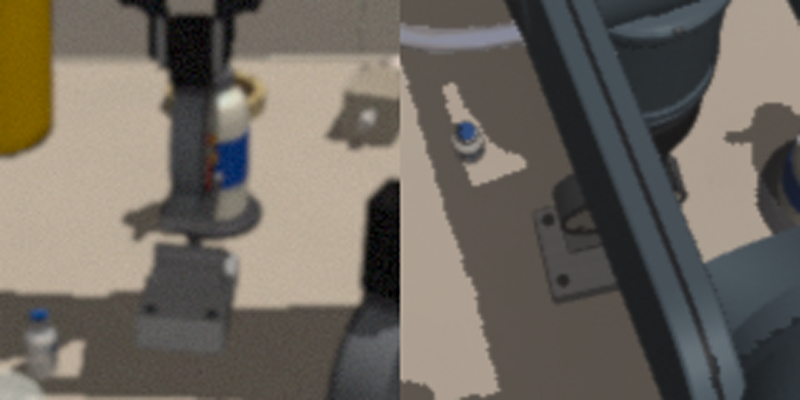

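The gauge hangs upright just above the rib: in the side half the foot is at (205,215) and the block at (185,300). The arm blocks the top view. I lower until contact.

```bash
python3 -m handwheel '[{"dx":0,"dy":0,"dz":12,"yaw":0},{"dx":0,"dy":0,"dz":24,"yaw":0},{"dx":0,"dy":0,"dz":30,"yaw":0},{"dx":0,"dy":0,"dz":33,"yaw":0},{"dx":0,"dy":0,"dz":35,"yaw":0},{"dx":0,"dy":0,"dz":35,"yaw":0},{"dx":0,"dy":0,"dz":35,"yaw":0}]' - 20
```

```text
time_s: 9.9
tool_pos: [0.5465, 0.0763, 0.3411]
eef_rot: [-2.366, -2.065, 0.002]
force: [-6.0, -0.6, 8.1]
opening: 0.0297
finger_force: 33.0
```

Firm contact at the predicted height. Now I roll the top to the left along the arc.

```bash
python3 -m handwheel '[{"dx":3,"dy":0,"dz":0,"yaw":0},{"dx":7,"dy":0,"dz":0.2,"yaw":0},{"dx":11,"dy":0,"dz":0.5,"yaw":0},{"dx":15,"dy":0,"dz":0.9,"yaw":0},{"dx":18,"dy":0,"dz":1.3,"yaw":0},{"dx":21,"dy":0,"dz":1.7,"yaw":0},{"dx":21,"dy":0,"dz":1.7,"yaw":0},{"dx":21,"dy":0,"dz":1.7,"yaw":0}]'
python3 - <<'E'
from h import *
need([.5465,.0763,.341])
s=snap('side');w=snap('wrist');t=snap('top')
A=cv2.resize(s['color'][190:290,270:370,::-1],(400,400));B=cv2.resize(w['color'][:,:,::-1],(400,300));C=cv2.resize(t['color'][200:275,290:390,::-1],(400,300))
cv2.imwrite('pics/roll1.png',np.hstack([np.vstack([A,np.zeros((200,400,3),np.uint8)]),np.vstack([B,C])]))
E
```

```text
time_s: 10.7
tool_pos: [0.55, 0.0971, 0.3387]
eef_rot: [2.367, 2.065, 0.001]
force: [-3.3, -1.2, 5.8]
opening: 0.0294
finger_force: 32.8
t 10.7 tcp [0.55   0.0971 0.3387] tool y deg -7.8 z [ 0.001  0.    -1.   ] F [-3.3 -1.2  5.8] shift [-21.1  -0.7  -2.3] open 0.0294 ff 32.8
```

View pics/roll1.png

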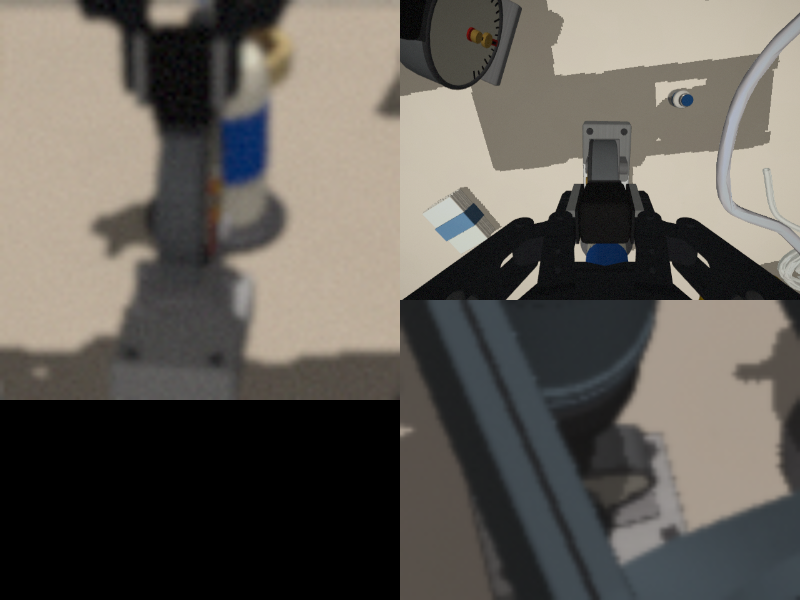

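The side half shows the foot down on the rib with the brass and red at (213,200). The wrist half shows the handle face at (607,205) and the dial rim at (603,160). I get the lean from depth: a rim circle fit with R = 40 mm, plus the normal of the handle's left face.

```bash
cat > lean.py <<'E'
from h import *
from scipy.optimize import least_squares
def lean():
    o=robot.get_obs();M=R.from_rotvec(o['eef_rot']).as_matrix();g=np.array(o['tool_pos'])-[0,0,.1547]
    gx=M[:,1]*np.sign(M[0,1]);gy=np.array([-gx[1],gx[0],0])
    rib=np.array([.548,.076,0])
    for n in('side','wrist'):
        c=snap(n);P=cloud(c);X=(P-g)@gx;Y=(P-rib)@gy;Z=P[...,2];ok=c['range_z']>0
        gy0=(g-rib)@gy
        rim=ok&(abs(X)<.009)&(abs(Y-gy0)<.09)&(Z>.085)&(Z<.152)
        a,b=Y[rim],Z[rim]
        f=lambda p:np.hypot(a-p[0],b-p[1])-.04
        r=least_squares(f,[gy0-.01,.115],loss='soft_l1',f_scale=.001)
        print(n,'rim',rim.sum(),'centre y,z',r.x.round(4),'rms',np.sqrt(np.median(r.fun**2)).round(4),'grip y,z',gy0.round(4),g[2].round(4),'lean',np.arctan2(gy0-r.x[0],g[2]-r.x[1]).round(3),'dist',np.hypot(gy0-r.x[0],g[2]-r.x[1]).round(4))
        h=ok&(abs(X)<.011)&(Y-gy0>.005)&(Y-gy0<.035)&(Z>.157)&(Z<.2)
        if h.sum()>20: k=np.polyfit(Z[h],Y[h],1);print(n,'handle face',h.sum(),'lean',np.arctan(k[0]).round(3))
        ft=ok&(abs(X)<.017)&(Y>.0)&(Y<.06)&(Z>.04)&(Z<.075)
        if ft.sum()>10: print(n,'foot max y',np.percentile(Y[ft],98).round(4),'z there',np.median(Z[ft&(Y>np.percentile(Y[ft],90))]).round(4))
if __name__=='__main__': lean()
E
python3 lean.py
```

```text
side rim 293 centre y,z [0.0072 0.1133] rms 0.0007 grip y,z 0.0212 0.1839 lean 0.195 dist 0.072
side handle face 223 lean 0.103
side foot max y 0.0377 z there 0.0613
wrist rim 2298 centre y,z [0.0084 0.1132] rms 0.0003 grip y,z 0.0212 0.1839 lean 0.179 dist 0.0719
wrist handle face 2839 lean 0.061
wrist foot max y 0.0372 z there 0.0624
```

The rim-to-grip distance of 72 mm matches the model. The lean is about 0.165 to 0.185 (the hub sat 1.5 mm off the grip axis), so about 9.5 mm more is needed, with a 1.8 mm drop.

```bash
python3 -m handwheel '[{"dx":2,"dy":0,"dz":0.3,"yaw":0},{"dx":5,"dy":0,"dz":0.8,"yaw":0},{"dx":8,"dy":0,"dz":1.4,"yaw":0},{"dx":9,"dy":0,"dz":1.8,"yaw":0},{"dx":9,"dy":0,"dz":1.8,"yaw":0},{"dx":9,"dy":0,"dz":1.8,"yaw":0},{"dx":9,"dy":0,"dz":1.8,"yaw":0},{"dx":9,"dy":0,"dz":1.8,"yaw":0},{"dx":9,"dy":0,"dz":1.8,"yaw":0},{"dx":9,"dy":0,"dz":1.8,"yaw":0}]'
python3 lean.py
python3 - <<'E'
from h import *
import pickle
s=snap('side');pickle.dump(s,open('s3.pkl','wb'));t=snap('top');pickle.dump(t,open('t3.pkl','wb'))
A=cv2.resize(s['color'][215:265,300:350,::-1],(400,400),interpolation=cv2.INTER_CUBIC);C=cv2.resize(t['color'][220:270,320:370,::-1],(400,400),interpolation=cv2.INTER_CUBIC)
cv2.imwrite('pics/roll2.png',np.hstack([A,C]))
E
```

```text
time_s: 11.95
tool_pos: [0.5514, 0.1062, 0.3366]
eef_rot: [2.367, 2.065, 0.002]
force: [-2.7, -0.2, 6.2]
opening: 0.0292
finger_force: 33.2
side rim 304 centre y,z [0.0112 0.113 ] rms 0.0008 grip y,z 0.0304 0.1819 lean 0.272 dist 0.0716
side handle face 214 lean 0.112
side foot max y 0.038 z there 0.0587
wrist rim 2169 centre y,z [0.0124 0.1124] rms 0.0003 grip y,z 0.0304 0.1819 lean 0.254 dist 0.0718
wrist handle face 3159 lean 0.048
wrist foot max y 0.0373 z there 0.0596
```

View pics/roll2.png

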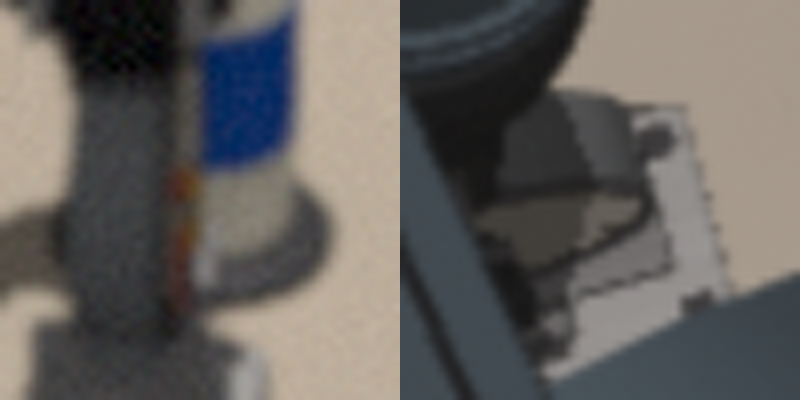

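The rim fit and the kinematics both put the lean at 0.24 to 0.26, against the mark's 0.243 with a ±0.089 tolerance. The side crop shows the dial tilted with its foot on the rib, at (120,320). I let the pointer settle, check again and hand in.

```bash
python3 -m handwheel '[{"dx":0,"dy":0,"dz":0,"yaw":0},{"dx":0,"dy":0,"dz":0,"yaw":0},{"dx":0,"dy":0,"dz":0,"yaw":0},{"dx":0,"dy":0,"dz":0,"yaw":0},{"dx":0,"dy":0,"dz":0,"yaw":0},{"dx":0,"dy":0,"dz":0,"yaw":0},{"dx":0,"dy":0,"dz":0,"yaw":0},{"dx":0,"dy":0,"dz":0,"yaw":0},{"dx":0,"dy":0,"dz":0,"yaw":0},{"dx":0,"dy":0,"dz":0,"yaw":0}]'
python3 lean.py | grep rim; python3 -c "
from h import *
print(robot.finish_job())"
```

```text
time_s: 13.15
tool_pos: [0.5514, 0.1062, 0.3365]
eef_rot: [2.367, 2.065, 0.002]
force: [-1.9, -0.3, 6.1]
opening: 0.0296
finger_force: 33.2
side rim 300 centre y,z [0.0111 0.1128] rms 0.0008 grip y,z 0.0304 0.1818 lean 0.272 dist 0.0717
wrist rim 2171 centre y,z [0.0124 0.1124] rms 0.0003 grip y,z 0.0304 0.1818 lean 0.253 dist 0.0717
the job is handed in; nothing more can be done
None
```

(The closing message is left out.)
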